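# Swing the syrup spout over the cup

### The arm

A 6-joint arm with a two-finger parallel gripper is mounted at the origin on the work surface. World frame = base frame: x ahead of the robot, y to its left, z up, the work surface at z = 0. Lengths are in m, angles in rad, forces in N, time in s.
With the tool pointing down it reaches from about 0.375 to 0.75 m from the base axis. Payload 9 kg.
Tool frame: the origin (TCP) lies between the finger pads; the fingertips stand 22 mm ahead of it and the grasp point (between the pads) lies 3 mm ahead of it; z points along the fingers, y is the direction in which the jaws open and shut (so a half turn about z gives the same grasp; the last joint's range is limited). The gripper opens to 85 mm and grips with 20 to 120 N. Pads are 22 mm wide; open, the fingers measure 114 mm over their backs; the gripper's body (76 mm by 85 mm) begins 54 mm behind the grasp point. The pads swing forward as they close: fully open they stand 13 mm farther back than shut.
Start: joints at [0.902, 0.104, 0.097, 1.564, 0, 1.353], TCP at [0.261, 0.54, 0.253] pointing down, gripper open.
Joint ranges: [-2.99, 2.99], [-0.84, 1.86], [-1.1, 1.16], [-1.84, 2.11], [-1.51, 1.56], [-3.14, 3.14]. Speed limits (rad/s): [2.22, 2.22, 2.57, 3.14, 3.14, 3.14].

### API

Orientations are given as [roll, pitch, yaw] about the fixed x, y, z axes, in that order (R = Rz(yaw) Ry(pitch) Rx(roll)).
In Python, from plant import env gives the robot as it stands. Calls block until the motion is done:
- env.reach(position, orientation): joint-space move of the TCP to a pose.
- env.move_linear(position, v=0.15, rotation=None): straight line of the TCP; rotation=None keeps the orientation; v is the mean speed in m/s.
- env.movej(angles): joint-space move.
- env.ungrasp() and env.grab(force=None): open the fingers fully, or close them until they stop; force is the grip in N (None keeps the last).
- env.pause(seconds).
- env.ik(position, orientation): joint angles nearest the present ones, or None.
- env.get_image(name): name is "scene" or "top" or "wrist"; returns the picture (420x560x3 uint8, red, green, blue); there is no depth.
- env.camera_model(name): a dict with "mtx" (3x3 intrinsics, pixels), "cam_to_world" (4x4, takes a point from camera to world coordinates); the wrist camera has in their place "tool_from_camera" (4x4, takes a point from camera to tool coordinates, whose origin is the TCP and whose axes are the flange's). Camera axes: x right, y down, z forward; pixel columns grow to the right and rows downward; lengths in m; the calibration is good to about 2 mm. A picture is of the moment at which its call begins: read the wrist's pose just before it. camera_model takes no time and is no camera call.
A pose or a line that the arm cannot do raises env.MotionError and nothing moves.
- env.job_done(): hands the job in, once; it reports no verdict.
Trained networks look in the newest picture that a camera, given by its name, has taken for a name from the list of things; names that differ only in an ending like _2 or _b are one class to them, and where a whole thing is asked for, a point or a joint stands for the part that bears it (a point fixed in the world has none). Each returns a list of dicts, best first, with "p" (0 to 1); they miss things now and then, are a little off and sometimes report something else, mostly with a low value. They report only what shows in the picture. A call takes as long as a camera call.
- env.find_in(thing, camera): "bbox" ([left, top, width, height] in pixels, round what is visible of it).
Readings, each from a call of its own:
- env.get_time(): time.
- env.get_joints(): joint angles.
- env.get_qvel(): joint speeds.
- env.get_joint_efforts(): joint torques, N m.
- env.get_tool_pos(): TCP position.
- env.get_eef_rot(): TCP orientation.
- env.get_contact_force(): force on the tool from outside, world axes, zero at the start.
- env.get_wrist_torque(): the same for the moment, N m.
- env.get_grip_width(): finger opening in m.
Only numpy, scipy, OpenCV 4.12 (cv2) and the standard library are available. Lean on these libraries where they do the work, as an engineer would, in place of code of your own. Each camera call takes 0.05 s, during which the arm holds its last target.

### The job

Turn the pump head of the tall syrup bottle about its upright axis until its spout's tip is over the middle of the paper cup waiting beside that bottle, then let go. Leave the cup where it stands and do not turn the pump of the squat bottle.

Things in the scene. Friction and masses are not known exactly. Their poses are not given: they have to be found in the camera images.
- pump_head: Black pump head on the tall white bottle (76 mm across, fixed). Block 46 (x) by 22 (y) by 24 mm high, with a spout along its +x; z is up. Origin on the turning axis at the block's mid height, 250 mm above the counter; block spans x -26 to +20 mm. It only turns, either way, about that upright axis, 0.04 N m friction, no spring: stays where left. Needs a turn of 30 to 75 degrees to either side.
- spout_tip (a point): Tip of the tall bottle's spout, an 11 mm thick black tube: 90 mm from the turning axis along the head's +x, 27 mm below the head's origin. Under the block is only a thin stem; the bottle's collar, 38 mm across, tops out 36 mm below the head's origin. The squat bottle, cup and jug are all lower than the head.
- cup: Empty white paper cup with a brown cardboard sleeve, standing loose on the counter, 105 mm high, 78 mm across its mouth. Origin: centre of its underside, z up. It stands some 90 mm from the tall bottle's axis, on its side away from the robot, to the left or right; a steel jug with a handle (80 mm high) stands at the other hand and is not the goal.
- squat_spout_tip (a point): Tip of the spout on the pump of the squat white bottle (head's mid height 160 mm above the counter, 62 mm from that bottle's axis). This pump turns too, but must be left as it is.

How it is judged:
By the outcome, as a careful person would: the job done as asked, in the order asked, and still so for the second after the job is handed in, with the robot touching nothing.
It also fails if it takes over 32 s, if anything falls off the work surface, if the arm or the gripper's body presses on something with over 40 N, if the wrist force passes 120 N, or if a joint passes its speed limit or range.

## Working session

There is one attempt and no reset: what is moved stays moved. The work goes in short steps, each a Python script; the robot and the scene stay as the last script left them, time stands still between calls to the robot, and variables do not carry over. Pictures are saved under pics/ and viewed, and the job is handed in when it is done.

```bash
ls; mkdir -p pics
python3 - <<'E'
from plant import env
import cv2,numpy as np
for n in ["scene","top","wrist"]:
    im=env.get_image(n); cv2.imwrite(f"pics/{n}0.png",im[:,:,::-1])
    m=env.camera_model(n)
    print(n,{k:np.round(v,4).tolist() if not isinstance(v,str) else v for k,v in m.items()})
    for t in ["pump_head","spout_tip","cup","squat_spout_tip"]:
        print(t,[(d['bbox'],round(d['p'],2)) for d in env.find_in(t,n)][:3])
print(env.get_time(),env.get_eef_rot())
E
```

```text
pics
scene {'mtx': [[440.2964, 0.0, 277.4027], [0.0, 440.2964, 210.3734], [0.0, 0.0, 1.0]], 'cam_to_world': [[-0.6755, 0.5174, -0.5253, 0.986], [0.7373, 0.4721, -0.4832, 0.3366], [-0.002, -0.7137, -0.7004, 0.6948], [0.0, 0.0, 0.0, 1.0]]}
pump_head [([352.2, 192.2, 72.7, 49.9], 0.55)]
spout_tip [([349.4, 192.1, 73.4, 54.0], 0.65), ([370.0, 295.1, 53.3, 67.3], 0.46)]
cup [([368.2, 296.7, 54.6, 67.9], 0.61)]
squat_spout_tip [([228.4, 170.3, 34.3, 45.6], 0.8)]
top {'mtx': [[544.2865, 0.0, 282.6675], [0.0, 544.2865, 210.1703], [0.0, 0.0, 1.0]], 'cam_to_world': [[0.0105, -0.9937, 0.1115, 0.5069], [-0.9997, -0.0129, -0.0207, -0.011], [0.022, -0.1112, -0.9936, 1.0897], [0.0, 0.0, 0.0, 1.0]]}
pump_head [([147.3, 206.1, 32.6, 74.8], 0.87)]
spout_tip [([146.2, 204.1, 37.0, 76.4], 0.92)]
cup [([122.3, 201.0, 44.5, 42.2], 0.74)]
squat_spout_tip [([319.8, 196.9, 19.9, 51.8], 0.8)]
wrist {'mtx': [[313.228, 0.0, 274.2377], [0.0, 313.228, 209.2998], [0.0, 0.0, 1.0]], 'tool_from_camera': [[0.0008, -0.9482, -0.3176, 0.0819], [1.0, 0.0011, -0.0009, -0.0003], [0.0012, -0.3176, 0.9482, -0.1212], [0.0, 0.0, 0.0, 1.0]]}
pump_head []
spout_tip []
cup []
squat_spout_tip []
0.75 [3.14148948e+00 7.44103864e-06 2.69078608e+00]
```

View pics/scene0.png

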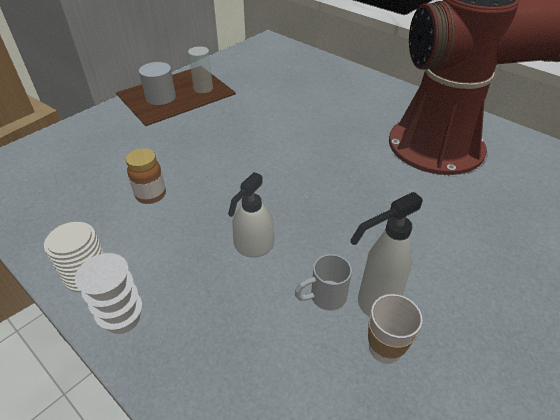

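View pics/top0.png

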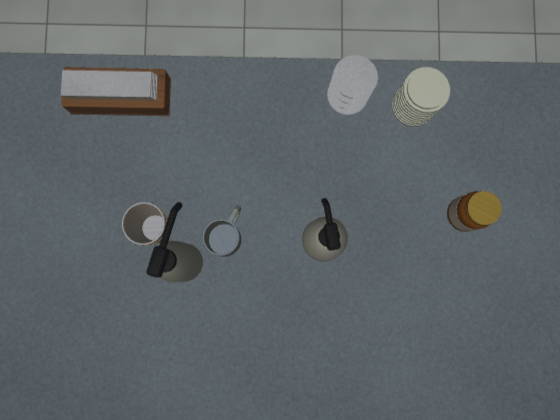

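Run:
```python
import cv2
im=cv2.imread("pics/top0.png")[170:320,90:240]; cv2.imwrite("pics/topz.png",cv2.resize(im,None,fx=4,fy=4,interpolation=2))
im=cv2.imread("pics/scene0.png")[170:390,320:520]; cv2.imwrite("pics/scz.png",cv2.resize(im,None,fx=2.7,fy=2.7,interpolation=2))
```

```text
(no output)
```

View pics/topz.png

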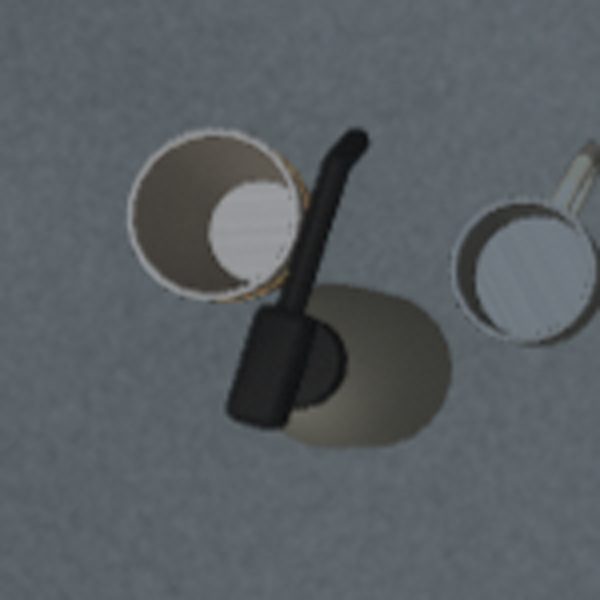

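View pics/scz.png

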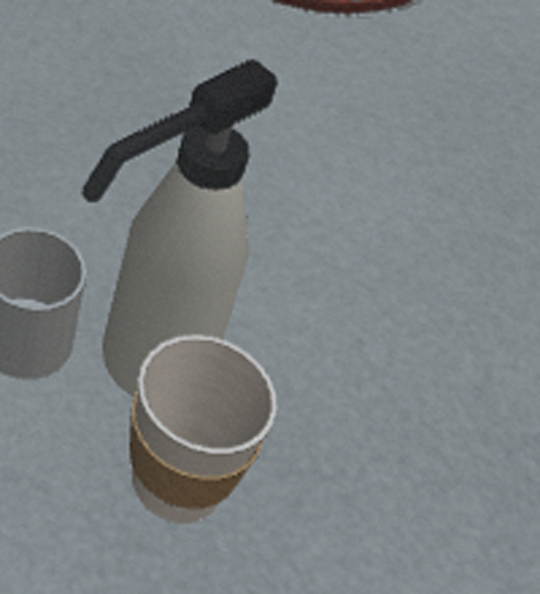

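```bash
cat > h.py <<'E'
import numpy as np,json
def ray(m,uv,z):
    K=np.array(m["mtx"]);T=np.array(m["cam_to_world"])
    d=T[:3,:3]@np.linalg.solve(K,[uv[0],uv[1],1.]);o=T[:3,3]
    return o+d*(z-o[2])/d[2]
def proj(m,P):
    K=np.array(m["mtx"]);T=np.array(m["cam_to_world"])
    p=(np.atleast_2d(P)-T[:3,3])@T[:3,:3]
    q=p@K.T
    return q[:,:2]/q[:,2:]
E
python3 - <<'E'
from plant import env
from h import *
t=env.camera_model("top");s=env.camera_model("scene")
Z=lambda a,b:((a+.5)/4-.5+90,(b+.5)/4-.5+170)
S=lambda a,b:((a+.5)/2.7-.5+320,(b+.5)/2.7-.5+170)
print("collar top",ray(t,Z(303,362),.214),"scene",ray(s,S(214,153),.214))
print("cup top",ray(t,Z(217,214),.105),"scene",ray(s,S(207,393),.105))
print("cup floor",ray(t,Z(258,232),.003))
print("blk top ctr",ray(t,Z(270,367),.262))
print("tip top",ray(t,Z(357,140),.23),"scene",ray(s,S(93,193),.225))
print("jug",ray(t,Z(527,272),.08),"squat",ray(t,(331,236),.172))
for n in ((262,305),(314,312),(285,430),(228,415)): print(ray(t,Z(*n),.262))
E
```

```text
collar top [0.52251059 0.15703805 0.214     ] scene [0.52761382 0.16295625 0.214     ]
cup top [0.59056374 0.218891   0.105     ] scene [0.59015037 0.22043016 0.105     ]
cup floor [0.59049184 0.22205117 0.003     ]
blk top ctr [0.51964327 0.16013876 0.262     ]
tip top [0.61003809 0.1356771  0.23      ] scene [0.60623363 0.13528323 0.225     ]
jug [0.56752032 0.08093315 0.08      ] squat [ 0.5669314  -0.11236686  0.172     ]
[0.54293348 0.16398736 0.262     ]
[0.54051618 0.14433423 0.262     ]
[0.49614916 0.1536836  0.262     ]
[0.50152266 0.17519411 0.262     ]
```

Run:
```python
from plant import env
from h import *
import numpy as np
A=(.523,.1594)
for k in (0,180):
  for th in (-14.5,41.6):
    for z in (.253,.35):
      q=env.ik([*A,z],[np.pi,0,np.radians(th+k)])
      print(k,th,z,None if q is None else np.round(q,3))
```

```text
0 -14.5 0.253 [ 0.057 -0.059 -0.068  1.561  0.    -2.832]
0 -14.5 0.35 [ 0.057 -0.012  0.155  1.738  0.    -2.832]
0 41.6 0.253 [ 0.057 -0.059 -0.068  1.561  0.     2.472]
0 41.6 0.35 [ 0.057 -0.012  0.155  1.738  0.     2.472]
180 -14.5 0.253 [ 0.057 -0.059 -0.068  1.561  0.     0.31 ]
180 -14.5 0.35 [ 0.057 -0.012  0.155  1.738  0.     0.31 ]
180 41.6 0.253 [ 0.057 -0.059 -0.068  1.561  0.    -0.67 ]
180 41.6 0.35 [ 0.057 -0.012  0.155  1.738  0.    -0.67 ]
```

Run:
```python
from plant import env
from h import *
import cv2
A=(.523,.1594)
env.move_linear([.261,.54,.36],v=.2)
env.reach([*A,.36],[np.pi,0,np.radians(-14.5+180)])
p=env.get_tool_pos();r=env.get_eef_rot()
im=env.get_image("wrist");cv2.imwrite("pics/w1.png",im[:,:,::-1])
print(p,r,env.get_time())
from scipy.spatial.transform import Rotation as R
m=env.camera_model("wrist");T=np.eye(4);T[:3,:3]=R.from_euler("xyz",r).as_matrix();T[:3,3]=p
M={"mtx":m["mtx"],"cam_to_world":T@np.array(m["tool_from_camera"])}
th=np.radians(-14.5);o=np.array([*A,.25])
X=np.array([np.cos(th),np.sin(th),0]);Y=np.array([-X[1],X[0],0]);Zz=np.array([0,0,1])
P=[o+a*X+b*Y+.012*Zz for a,b in((-.026,-.011),(.02,-.011),(.02,.011),(-.026,.011))]+[o+.09*X-.027*Zz]
def draw(im,M,fn,crop,f):
    im=im[:,:,::-1].copy();q=proj(M,P);x0,y0,x1,y1=crop
    im=cv2.resize(im[y0:y1,x0:x1],None,fx=f,fy=f)
    q=(q-[x0,y0]+.5)*f-.5
    cv2.polylines(im,[q[:4].astype(int)],True,(0,255,0),1);cv2.circle(im,tuple(int(v) for v in q[4]),3,(0,0,255),-1)
    c=np.array([[.5903+.039*np.cos(a),.2197+.039*np.sin(a),.105] for a in np.linspace(0,6.28,40)])
    cv2.polylines(im,[((proj(M,c)-[x0,y0]+.5)*f-.5).astype(int)],True,(255,255,0),1)
    cv2.imwrite(fn,im)
draw(im,M,"pics/w1o.png",(0,0,560,420),1.4)
t0=cv2.imread("pics/top0.png")[:,:,::-1];draw(t0,env.camera_model("top"),"pics/t0o.png",(90,170,240,320),4)
t0=cv2.imread("pics/scene0.png")[:,:,::-1];draw(t0,env.camera_model("scene"),"pics/s0o.png",(320,170,520,390),2.7)
```

```text
[0.52275304 0.16012316 0.35992785] [ 3.14146685e+00 -2.04742046e-04  2.88929046e+00] 3.175
```

View pics/w1o.png

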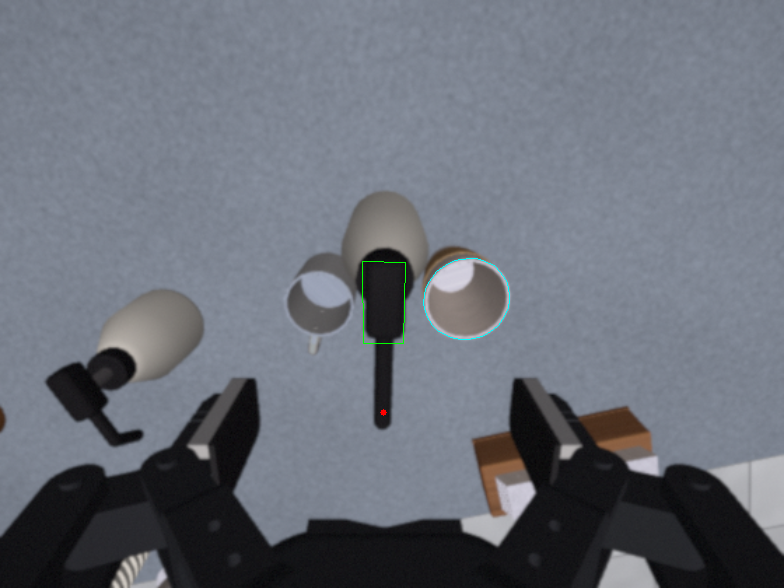

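View pics/t0o.png

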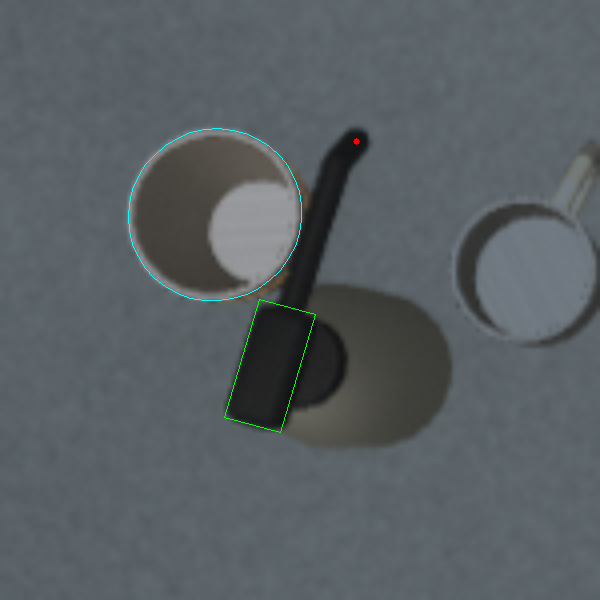

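View pics/s0o.png

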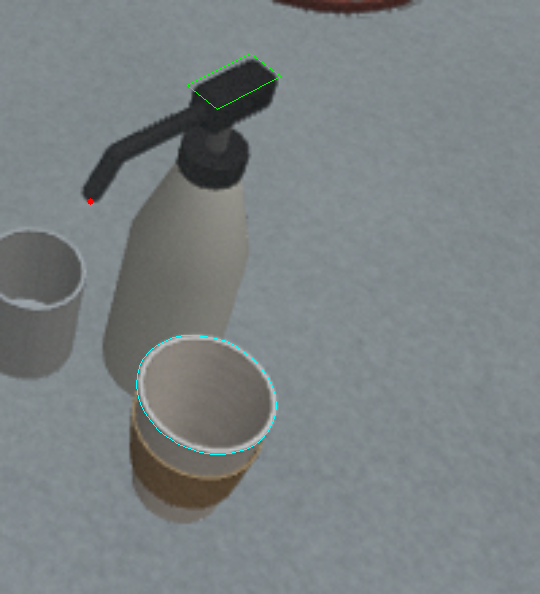

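Run:
```python
from plant import env
from h import *
A=(.5227,.1594)
env.move_linear([*A,.253],v=.1)
print(env.get_contact_force(),env.get_tool_pos())
env.grab(force=20)
print(env.get_grip_width(),env.get_contact_force().round(1),env.get_wrist_torque().round(2),env.get_tool_pos(),env.get_eef_rot(),env.get_time())
y=env.get_eef_rot()[2]
for d in (8,16):
    env.reach([*A,.253],[np.pi,0,np.radians(165.5+d)])
    print(d,env.get_contact_force().round(1),env.get_wrist_torque().round(2),env.get_tool_pos(),env.get_eef_rot(),env.get_time())
```

```text
[-0.18608933 -0.18904516 -0.19234588] [0.52303801 0.15942478 0.25382919]
0.02172174040018605 [0.8 6.  1.3] [ 1.1  -0.11  0.01] [0.52287777 0.16037376 0.25328758] [3.13931563e+00 2.20803587e-04 2.88913364e+00] 4.9917
8 [0.8 5.1 2.3] [ 1.1  -0.19 -0.  ] [0.52288934 0.16042687 0.25327264] [3.13938333e+00 5.95819318e-04 3.02990660e+00] 5.25
16 [1.6 5.3 1.6] [ 1.12 -0.22  0.03] [0.52288331 0.16045651 0.2532729 ] [ 3.13934758e+00  8.76092693e-04 -3.11366877e+00] 5.5083
```

Run:
```python
from plant import env
from h import *
import cv2
A=(.523,.1606)
for t in (15,30,41.3):
    env.reach([*A,.253],[np.pi,0,np.radians(180+t)])
    print(t,env.get_contact_force().round(1),env.get_wrist_torque().round(2),env.get_tool_pos(),np.degrees(env.get_eef_rot()),env.get_time())
for n in ("top","scene"): cv2.imwrite(f"pics/{n}2.png",env.get_image(n)[:,:,::-1])
env.ungrasp()
env.move_linear([*A,.36],v=.15)
p=env.get_tool_pos();r=env.get_eef_rot()
from scipy.spatial.transform import Rotation as R
ims={n:env.get_image(n) for n in("wrist","top","scene")}
print(env.get_contact_force(),env.get_time(),p,r)
m=env.camera_model("wrist");T=np.eye(4);T[:3,:3]=R.from_euler("xyz",r).as_matrix();T[:3,3]=p
M={"wrist":{"mtx":m["mtx"],"cam_to_world":T@np.array(m["tool_from_camera"])},"top":env.camera_model("top"),"scene":env.camera_model("scene")}
th=np.radians(41.3);o=np.array([*A,.25])
X=np.array([np.cos(th),np.sin(th),0]);Y=np.array([-X[1],X[0],0]);Zz=np.array([0,0,1])
P=[o+a*X+b*Y+.012*Zz for a,b in((-.026,-.011),(.02,-.011),(.02,.011),(-.026,.011))]+[o+.09*X-.027*Zz]
for n,crop,f in(("wrist",(0,0,560,420),1.4),("top",(90,170,240,320),4),("scene",(320,170,520,390),2.7)):
    x0,y0,x1,y1=crop
    im=cv2.resize(ims[n][y0:y1,x0:x1,::-1],None,fx=f,fy=f)
    g=lambda P:((proj(M[n],P)-[x0,y0]+.5)*f-.5).astype(int)
    q=g(P);cv2.polylines(im,[q[:4]],True,(0,255,0),1);cv2.circle(im,tuple(int(v) for v in q[4]),3,(0,0,255),-1)
    c=np.array([[.5903+.039*np.cos(a),.2197+.039*np.sin(a),.105] for a in np.linspace(0,6.28,40)])
    cv2.polylines(im,[g(c)],True,(255,255,0),1)
    cv2.imwrite(f"pics/{n}3o.png",im)
```

```text
15 [-2.6  0.3  2.9] [-0.08  0.46  0.04] [0.52288302 0.16062027 0.25323229] [ 1.79997525e+02 -1.94637273e-03 -1.65240128e+02] 5.8417
30 [-4.5  0.4  5.1] [0.1  0.69 0.06] [0.52286165 0.1607041  0.25325458] [ 1.79986301e+02  6.50900062e-03 -1.50380199e+02] 6.2
41.3 [-4.4  1.5  5.6] [0.14 0.79 0.01] [0.52284371 0.16075456 0.25326477] [ 1.79982703e+02  1.08306107e-02 -1.39145648e+02] 6.5083
[-0.19074367  0.83296844  0.34918718] 8.2667 [0.52287234 0.16059292 0.35911097] [ 3.14089713e+00 -8.84957028e-04 -2.42079844e+00]
```

View pics/wrist3o.png

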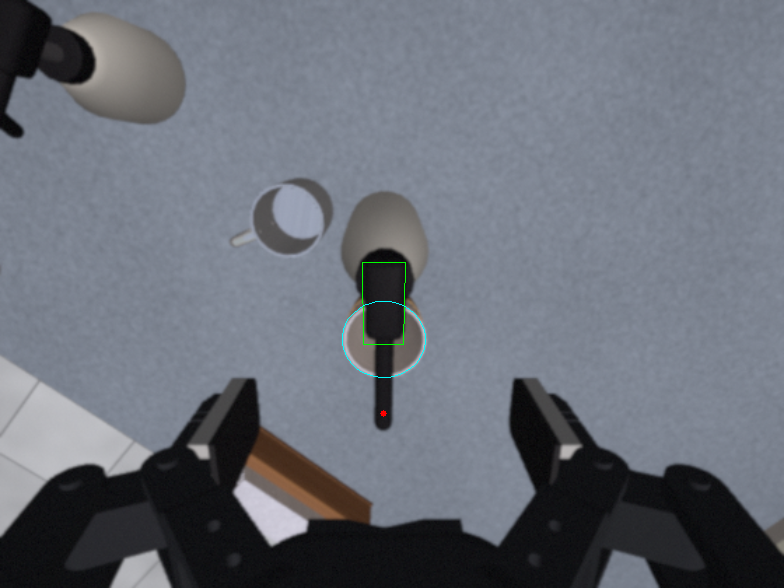

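View pics/top3o.png

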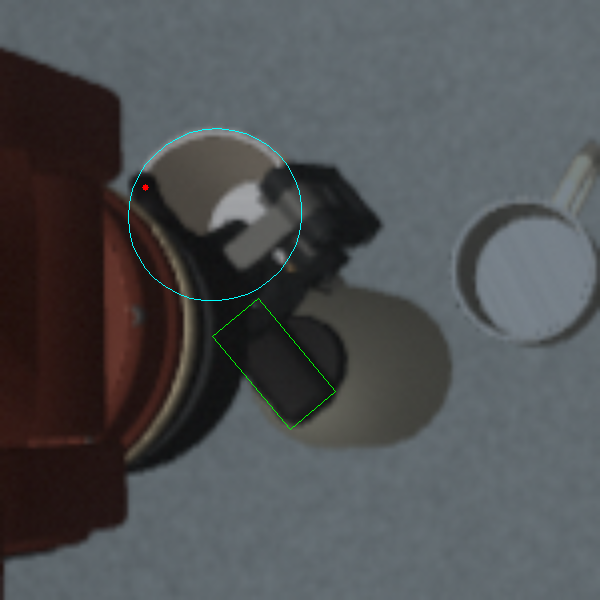

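View pics/scene3o.png

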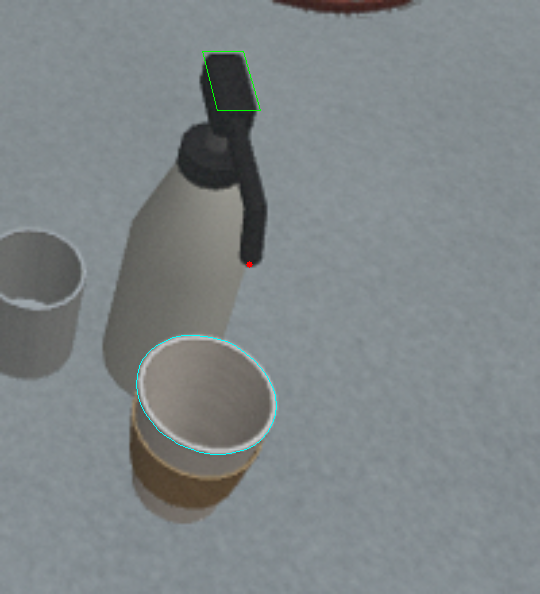

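Run:
```python
from plant import env
from h import *
import cv2
env.reach([.35,.4,.4],[np.pi,0,np.radians(180+41.3)])
im=env.get_image("top");cv2.imwrite("pics/top4.png",cv2.resize(im[170:320,90:380,::-1],None,fx=2.7,fy=2.7))
print(env.get_time(),env.get_contact_force(),env.find_in("spout_tip","top"),env.find_in("cup","top"),env.find_in("squat_spout_tip","top"))
```

```text
9.4583 [-0.69753675 -0.19584009  0.36475385] [{'bbox': [120.4, 211.4, 53.6, 65.2], 'p': 0.65}] [{'bbox': [122.8, 201.6, 46.3, 37.3], 'p': 0.63}] [{'bbox': [320.4, 198.3, 18.0, 52.1], 'p': 0.63}]
```

View pics/top4.png

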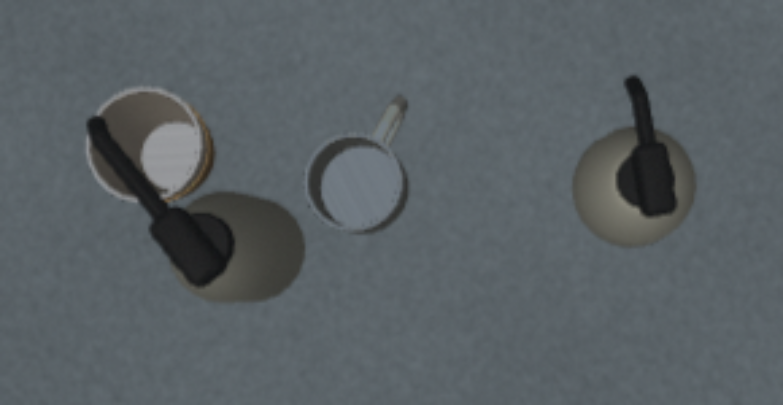

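Run:
```python
from plant import env
from h import *
t=env.camera_model("top")
print(ray(t,(125.4,215.8),.228))
env.job_done()
```

```text
[0.59137134 0.21968228 0.228     ]
the job is handed in; nothing more can be done
```

I turned the tall bottle's pump head about 56 degrees, from about -14.5° to +41.3°, so its spout is over the paper cup. I gripped the head across its block with 20 N, let go, backed the arm away and handed the job in.

- **Spout over cup:** the last top picture, taken with the arm clear, puts the spout tip at about (0.591, 0.220) m. I measured the cup's centre at (0.590, 0.220) m, so they agree to about 1 mm, with the calibration good to about 2 mm. The wrist view agreed sideways, with spout and cup centre in line.
- **Cup and squat bottle:** the cup's rim was in the same place in the pictures before and after. The squat pump's detected box moved by only about 1 pixel.
- **Forces and time:** outside forces I read on the tool while holding and turning the head stayed under about 8 N. About 9.5 s had passed at the last check.
- **Small disagreement:** the wrist overlay of the block was a few pixels off along the spout's direction. The top and scene views matched my model of the head, so I relied on those. I also corrected the turning axis by about 1 mm from the side force felt on gripping.

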